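Light, picture, store: run the inspection station's controls

TASK

Take a picture at the microscope station, using only the closed fingertips: first switch on the lamp by pressing down the raised half of the rocker on the white lamp box until it is fully over, then press the keypad's round key fully down for a moment and let it up to take the picture, then do the same with the long bar key to store it. Keep to that order, do not press the two square keys, and leave the lamp switched on with all the keys up. Do not lift, tip or push about the lamp box or the keypad, and leave everything else on the bench undisturbed.

Things in the scene. Friction and masses are not known exactly. Their poses are not given: they have to be found in the camera images.
- lamp_box: white microscope lamp box standing loose on rubber feet, 160 (x) x 130 (y) x 60 mm high, about 0.9 kg. Origin under its centre, z up. A grey rocker switch sits on its top, a small black dimmer stub on its -x end face
- rocker (a joint): rocker on the lamp box: 0 = off, 0.4 rad = on; stays where it is left (friction 0.04 N m). Grey paddle 36 mm wide (box y), two halves of 32 mm along box x in a shallow V. Hinge along box y at x 0, y 20 mm, 66 mm above the table. Off: the +x half stands up at 0.35 rad, its end about 80 mm above the table; on: it lies almost level, its top about 68 mm up, and the -x half stands up
- rocker_press (a point): point on the top face of the rocker's +x half (the one that stands up when off), 22 mm from the hinge, on the paddle's middle line; moves with the rocker, from about 76 mm above the table (off) to 68 mm (on)
- keypad: black operator keypad standing loose on rubber feet, 160 (x) x 200 (y) mm, case top 40 mm above the table, about 0.8 kg. Origin under its centre, z up. Four grey keys stand 10 mm proud of the case: a round one, a long bar and two squares
- round_key (a joint): round key, 36 mm across; press depth: 0 = up, 0.005 m = fully down. It springs back when let go; starts to move at 1.2 N, fully down at 4 N
- round_key_top (a point): centre of the top face of the round key; moves with the key. In the keypad frame it lies at x 40, y 50 mm, 50 mm above the table when the key is up
- bar_key (a joint): long bar key, 24 mm (x) by 90 mm (y); press depth: 0 = up, 0.005 m = fully down. It springs back when let go; starts to move at 1.2 N, fully down at 4 N
- bar_key_top (a point): centre of the top face of the bar key; moves with the key. In the keypad frame it lies at x -40, y 30 mm, 50 mm above the table when the key is up
- square_key_far (a joint): square key, 22 x 22 mm, beside the round key, not to be pressed; press depth: 0 = up, 0.005 m = fully down. It springs back when let go; starts to move at 1.2 N, fully down at 4 N
- square_key_far_top (a point): centre of the top face of the far square key; moves with the key. In the keypad frame it lies at x 40, y -55 mm, 50 mm above the table when the key is up
- square_key_near (a joint): square key, 22 x 22 mm, beside the bar key, not to be pressed; press depth: 0 = up, 0.005 m = fully down. It springs back when let go; starts to move at 1.2 N, fully down at 4 N
- square_key_near_top (a point): centre of the top face of the near square key; moves with the key. In the keypad frame it lies at x -40, y -70 mm, 50 mm above the table when the key is up
- eyepiece: spare black eyepiece standing upright, 36 mm across, 42 mm high; bystander; origin under its centre
- jar: small clear jar with white cap, 36 mm across, 40 mm high; bystander; origin under its centre
- dispenser: white solvent dispenser bottle with a steel dish on top, 64 mm across, 107 mm high; bystander; origin under its centre
- tweezers: steel tweezers lying flat, 120 mm long, 9 mm high; bystander; origin at the middle of the underside
- chip_tray: black divided component tray, 80 x 120 mm, 18 mm high; bystander; origin under its centre
- driver: screwdriver lying down, 160 mm long; bystander
- board_holder: aluminium holder with a green circuit board, 120 x 80 mm, 22 mm high; bystander; origin under its centre

How it is judged:
On the way, in this order (a step that is already met when the one before it is completed fails the run):
1. the rocker is pressed over to on (value of joint rocker above 0.34 rad), for 0.1 s.
2. the round key is pressed down, the bar key being up (value of joint round_key above 0.0038 m and value of joint bar_key below 0.0015 m), for 0.1 s.
3. the bar key is pressed down, the round key having come up (value of joint bar_key above 0.0038 m and value of joint round_key below 0.0015 m), for 0.1 s.
At the end, for the whole second after the job is handed in: The rocker is on (at least 0.34 of 0.4 rad), all four keys are up (within 1 mm), lamp box and keypad rest level on the table within 30 mm of where they began, and every bystander is within 30 mm of its start, the upright ones still standing (value of joint rocker above 0.34 rad and value of joint each of round_key, bar_key, square_key_far, square_key_near below 0.001 m and not (distance of lamp_box from where it was at the start of the episode above 0.03 m or height (world z) of lamp_box above 0.012 m or angle between lamp_box's own z axis and vertical above 0.15 rad) and not (distance of keypad from where it was at the start of the episode above 0.03 m or height (world z) of keypad above 0.012 m or angle between keypad's own z axis and vertical above 0.15 rad) and linear speed of each of lamp_box, keypad below 0.02 m/s and not (distance of any of eyepiece, jar, dispenser, tweezers, chip_tray, driver, board_holder from where it was at the start of the episode above 0.03 m or angle between any of eyepiece, jar, dispenser's own z axis and vertical above 0.7 rad)); the robot touches nothing.
It fails at once if a square key is pressed (value of joint any of square_key_far, square_key_near above 0.0025 m).
It fails at once if the round or bar key is pressed before the lamp is on (value of joint rocker below 0.2 rad and value of joint any of round_key, bar_key above 0.0025 m).
It fails at once if the lamp box is lifted (12 mm), tipped (0.15 rad) or moved more than 30 mm (distance of lamp_box from where it was at the start of the episode above 0.03 m or height (world z) of lamp_box above 0.012 m or angle between lamp_box's own z axis and vertical above 0.15 rad).
It fails at once if the keypad is lifted (12 mm), tipped (0.15 rad) or moved more than 30 mm (distance of keypad from where it was at the start of the episode above 0.03 m or height (world z) of keypad above 0.012 m or angle between keypad's own z axis and vertical above 0.15 rad).
It fails at once if a bystander is moved more than 30 mm or knocked over (distance of any of eyepiece, jar, dispenser, tweezers, chip_tray, driver, board_holder from where it was at the start of the episode above 0.03 m or angle between any of eyepiece, jar, dispenser's own z axis and vertical above 0.7 rad).
It also fails if it takes over 48 s, if anything falls off the work surface, if the arm or the gripper's body presses on something with over 40 N, if the wrist force passes 120 N, or if a joint passes its speed limit or range.

ROBOT

A 7-joint arm with a two-finger parallel gripper is mounted at the origin on the work surface. World frame = base frame: x ahead of the robot, y to its left, z up, the work surface at z = 0. Lengths are in m, angles in rad, forces in N, time in s.
With the tool pointing down it reaches from about 0.35 to 0.775 m from the base axis. Payload 3.1 kg.
Tool frame: the origin (TCP) lies at the very end of the fingers, on their centre line; the grasp point (between the pads) lies 19 mm behind it (arm.tcp_to_grasp is the distance from the TCP to the grasp point, in m); z points along the fingers, y is the line along which they close (so a half turn about z gives the same grasp; the last joint's range is limited). The gripper opens to 85 mm and grips with 20 to 120 N. Pads are 22 mm wide; open, the fingers measure 114 mm over their backs; the gripper's body (76 mm by 85 mm) begins 54 mm behind the grasp point. The pads swing forward as they close: fully open they stand 13 mm farther back than shut.
Start: joints at [1.157, 0.311, 0.014, 1.512, -0.004, 1.319, -0.027], TCP at [0.2, -0.512, 0.231] pointing down, gripper open.
Joint ranges: [-2.7, 2.7], [-0.3, 1.91], [-1.27, 1.3], [0.12, 2.57], [-1.44, 4.58], [0.2, 2.03], [-3.05, 3.05]. Speed limits (rad/s): [2.79, 2.79, 3.14, 3.14, 3.14, 3.14, 3.14].

INTERFACE

Orientations are given as a 3x3 rotation matrix whose columns are the frame's x, y, z axes.
In Python, from plant import readout, eyes, arm, models gives the robot as it stands. The module is installed in compiled form; this text tells all that it offers.
- The arm moves only by the tool drive_tool, never from a script. Its argument "targets" is a list of rows, each a list of 5 numbers: the opening, from -1 (shut) to 1 (fully open), then the shift along the tool's x, y, z in mm, then the turn about the tool's z in degrees. In form: [[fingers, x, y, z, yaw], ...]. A call has 1 to 12 rows; each row is the pose to reach, as a shift and turn from the pose commanded when the call began, along the tool's axes at that moment; what a row does not reach only later rows make up. A row lasts 1/10 s, in which the tool goes at most 50 mm and 8.59 degrees, less where a joint would pass 70% of its speed; a pose out of reach is approached as far as the arm can. A call with a gripper value outside its range is refused whole. The fingers move at their own pace and stop on an object; "newtons" is the grip in N (left out, the last holds). Time passes only in rows, so rows that repeat a pose let the fingers close. It gives the time, the measured TCP pose, the force, the opening and the grip force at its end, in the units of the state.
- readout.get_obs(): the state, without advancing time (a new reading comes with each control period).
- eyes.read_camera(name): name is "scene" or "top" or "wrist"; returns a dict with "image" (480x640x3 uint8, blue, green, red), "depth" (480x640 float32, m along the optical axis (not along the pixel's ray), 0 where there is no reading), "vfov" (degrees; the focal length in pixels is half the picture's height over the tangent of half this angle, whatever the lens; pixels are square), "cx", "cy" (the principal point, pixels), "k1" (the pictures are not rectified: a ray, as slopes to the right and down, at radius r is drawn at 1 + k1 r^2 times it, then the intrinsics apply), "pose" (4x4, takes a point from camera to world coordinates). Camera axes: x right, y down, z forward; pixel columns grow to the right and rows downward; lengths in m; the calibration is good to about 2 mm. A picture is of the moment at which its call begins.
- arm.sign_off(): hands the job in; it is judged then, once.
Trained networks look in a picture, given as the dict that the camera call returned (one of the last four; its "shot" number tells which), for a name from the list of things; names that differ only in an ending like _2 or _b are one class to them, and where a whole thing is asked for, a point or a joint stands for the part that bears it (a point fixed in the world has none). Each returns a list of dicts, best first, with "confidence" (0 to 1); they miss things now and then, are a little off and sometimes report something else, mostly with a low value. They report only what shows in the picture. A call takes as long as a camera call.
- models.regions_of(picture, label): "mask" (480x640 bool, what is visible of it) and "at" ([column, row] in pixels, amid what is visible of it).
- models.pinpoint(picture, label): "at" ([column, row] in pixels: a listed point, or the origin of a listed thing).
The state is a dict: "time_s": time; "joint_pos": joint angles; "joint_velocities": joint speeds; "tau": joint torques, N m; "tool_pos": TCP position; "tool_rot": TCP orientation; "force": force on the tool from outside, world axes, zero at the start; "moment": the same for the moment, N m; "width": finger opening in m; "finger_force": force on a finger pad.
Only numpy, scipy, OpenCV 4.12 (cv2) and the standard library are available. Lean on these libraries where they do the work, as an engineer would, in place of code of your own. Each camera call takes 0.05 s, during which the arm holds its last target. There are 200 camera calls.

## Working session

There is one attempt and no reset: what is moved stays moved. The work goes in short steps, Python scripts to look and compute and a tool call to move; the robot and the scene stay as the last step left them, time stands still between calls to the robot, and variables do not carry over. Pictures are saved under pics/ and viewed, at most 10 in all, crops included, and the job is handed in when it is done.

Besides the shell and the picture viewer there is one more tool, called after "Call:" as name([rows], argument=value, ...), one row to a line, values as JSON. drive_tool: Moves the arm, as the interface text tells. Its arguments: {"type":"object","properties":{"targets":{"type":"array","items":{"type":"array","items":{"type":"number"}}},"newtons":{"type":"number"}},"required":["targets"]}

```bash
mkdir -p pics
cat > h.py <<'E'
import numpy as np, cv2
from plant import readout, eyes, arm, models
def ray(p,uv):
    f=240/np.tan(np.radians(p["vfov"])/2)
    d=np.array([(uv[0]-p["cx"])/f,(uv[1]-p["cy"])/f]); s=d.copy()
    for _ in range(20): s=d/(1+p["k1"]*(s@s))
    return s
def atz(p,uv,z):
    s=ray(p,uv); R=p["pose"][:3,:3]; t=p["pose"][:3,3]
    w=R@np.array([s[0],s[1],1]); return t+w*(z-t[2])/w[2]
def cloud(p,uv):
    s=ray(p,uv); u,v=int(round(uv[0])),int(round(uv[1])); d=p["depth"][v,u]
    return p["pose"][:3,:3]@np.array([s[0]*d,s[1]*d,d])+p["pose"][:3,3]
PTS={"rocker_press":.076,"round_key_top":.05,"bar_key_top":.05,"square_key_far_top":.05,"square_key_near_top":.05,"lamp_box":0,"keypad":0}
def find(p):
    for k,z in PTS.items():
        for r in models.pinpoint(p,k)[:2]:
            print(k,np.round(r["at"],1),round(r["confidence"],2),np.round(atz(p,r["at"],z),4),"depth",np.round(cloud(p,r["at"]),4))
E
python3 - <<'E'
from h import *
np.set_printoptions(suppress=True)
o=readout.get_obs(); print(o["time_s"],o["tool_pos"],o["tool_rot"],o["force"])
for n in ("top","scene"):
    p=eyes.read_camera(n); cv2.imwrite(f"pics/{n}.png",p["image"]); print(n,p["pose"][:3,3]); find(p)
E
```

```text
0.0 [ 0.19954722 -0.51173123  0.23021791] [[ 0.93164144  0.36337769 -0.00093356]
 [ 0.36337888 -0.93163892  0.00217055]
 [-0.00008101 -0.00236141 -0.99999721]] [-0.93339124 -1.11726726  1.17254987]
top [ 0.3516756  -0.02112249  1.34100472]
rocker_press [231.  266.6] 0.72 [0.582 0.21  0.076] depth [0.5826 0.2105 0.0729]
rocker_press [241.3 287.3] 0.69 [0.5292 0.1795 0.076 ] depth [0.532  0.1827 0.0563]
round_key_top [375.1 260.7] 0.6 [ 0.618  -0.1646  0.05  ] depth [ 0.6176 -0.1644  0.0515]
square_key_far_top [413.5 264.5] 0.57 [ 0.6118 -0.2657  0.05  ] depth [ 0.6146 -0.2683  0.0362]
square_key_far_top [375.1 291.6] 0.42 [ 0.5358 -0.166   0.05  ] depth [ 0.5358 -0.166   0.0494]
square_key_near_top [412.2 298.7] 0.64 [ 0.5212 -0.2624  0.05  ] depth [ 0.5212 -0.2624  0.0498]
square_key_near_top [231.2 267.9] 0.49 [0.5833 0.2139 0.05  ] depth [0.5785 0.2091 0.0767]
scene [1.51495267 0.19162014 0.75157043]
rocker_press [255.4 250.4] 0.6 [ 0.643  -0.1483  0.076 ] depth [ 0.6085 -0.1618  0.0493]
rocker_press [398.8 247.6] 0.48 [0.5669 0.2029 0.076 ] depth [0.5604 0.203  0.0713]
round_key_top [253.6 252.2] 0.6 [ 0.6179 -0.1636  0.05  ] depth [ 0.6139 -0.1651  0.0469]
bar_key_top [260.6 233.6] 0.74 [ 0.5325 -0.171   0.05  ] depth [ 0.5328 -0.1709  0.0502]
bar_key_top [366.7 325.6] 0.27 [0.8244 0.1515 0.05  ] depth [0.7953 0.1499 0.0204]
square_key_far_top [218.8 241.6] 0.55 [ 0.589  -0.2698  0.05  ] depth [ 0.5892 -0.2696  0.0502]
square_key_near_top [226.  224.2] 0.44 [ 0.5045 -0.2812  0.05  ] depth [ 0.4852 -0.2902  0.0366]
lamp_box [391.6 266.9] 0.62 [0.551  0.1901 0.    ] depth [0.6272 0.1902 0.0594]
keypad [245.2 255.7] 0.61 [ 0.5735 -0.2066  0.    ] depth [ 0.6267 -0.1841  0.0425]
keypad [515.1 264.9] 0.54 [0.4837 0.5103 0.    ] depth [0.4843 0.5101 0.0005]
```

View pics/top.png

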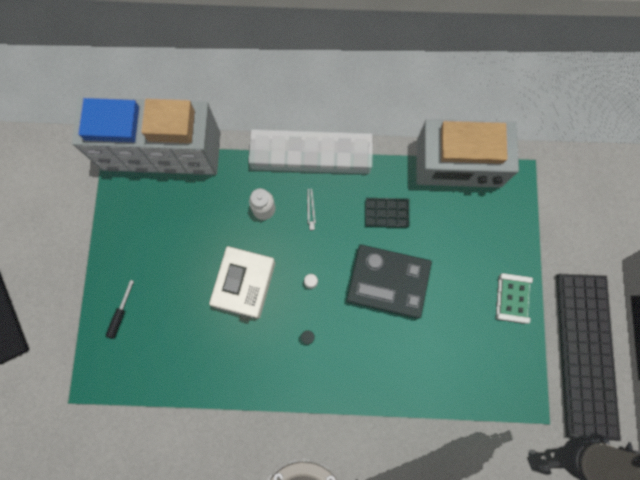

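View pics/scene.png

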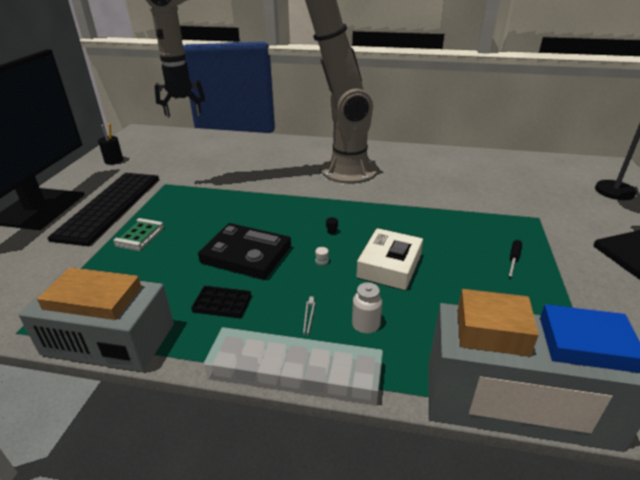

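The top view shows the white lamp box at about (242,283) with its rocker at (234,279). The keypad is at about (390,281), with the round key at (375,261) and the bar at (376,293). In the scene view the -x half of the rocker is hidden, and the clear lanes around both boxes are visible. The arm goes over the keypad first for a closer look.

Call:
drive_tool([
  [-1, 40, -15, -20, 6],
  [-1, 85, -30, -40, 12],
  [-1, 130, -48, -50, 18],
  [-1, 175, -65, -50, 24],
  [-1, 220, -80, -50, 30],
  [-1, 265, -97, -50, 34],
  [-1, 310, -113, -50, 34],
  [-1, 350, -128, -50, 34],
  [-1, 390, -143, -50, 34],
  [-1, 390, -143, -50, 34],
  [-1, 390, -143, -50, 34],
], newtons=30)

```text
time_s: 1.9
tool_pos: [0.5119, -0.2363, 0.281]
tool_rot: [[0.976, -0.216, -0.001], [-0.216, -0.976, 0.0], [-0.001, 0.0, -1.0]]
force: [0.0, -0.7, 0.1]
width: 0.0
finger_force: 0.0
```

Run:
```python
from h import *
np.set_printoptions(suppress=True)
o=readout.get_obs(); print(o["time_s"],o["tool_pos"],o["tool_rot"],o["width"])
p=eyes.read_camera("wrist"); cv2.imwrite("pics/w1.png",p["image"]); print(p["pose"]); find(p)
```

```text
1.9 [ 0.51191325 -0.23625659  0.28098023] [[ 0.97628572 -0.21648526 -0.00057499]
 [-0.21648522 -0.97628589  0.00012415]
 [-0.00058823  0.00000327 -0.99999983]] 4.2268418255254144e-05
[[-0.21549945 -0.93665378 -0.27611536  0.58217343]
 [-0.97650393  0.20663316  0.0611785  -0.25160386]
 [-0.00024848  0.28281167 -0.95917543  0.42275365]
 [ 0.          0.          0.          1.        ]]
rocker_press [235.9 191. ] 0.63 [ 0.5384 -0.1721  0.076 ] depth [ 0.535  -0.1659  0.0486]
round_key_top [201.8  91. ] 0.63 [ 0.621  -0.1611  0.05  ] depth [ 0.6212 -0.1607  0.0486]
bar_key_top [234.7 188.3] 0.6 [ 0.5377 -0.1658  0.05  ] depth [ 0.5376 -0.1656  0.0494]
square_key_far_top [333.   91.1] 0.7 [ 0.5977 -0.2662  0.05  ] depth [ 0.5978 -0.2663  0.0487]
square_key_near_top [352.5 187.2] 0.86 [ 0.5165 -0.2664  0.05  ] depth [ 0.5164 -0.2664  0.0497]
square_key_near_top [275.1 140.4] 0.5 [ 0.5697 -0.2102  0.05  ] depth [ 0.5693 -0.209   0.0392]
lamp_box [623.6  94.2] 0.31 [ 0.5389 -0.5327  0.    ] depth [ 0.5411 -0.5185  0.0213]
keypad [274.1 138.9] 0.72 [ 0.5695 -0.2041  0.    ] depth [ 0.5707 -0.2083  0.0382]
```

View pics/w1.png

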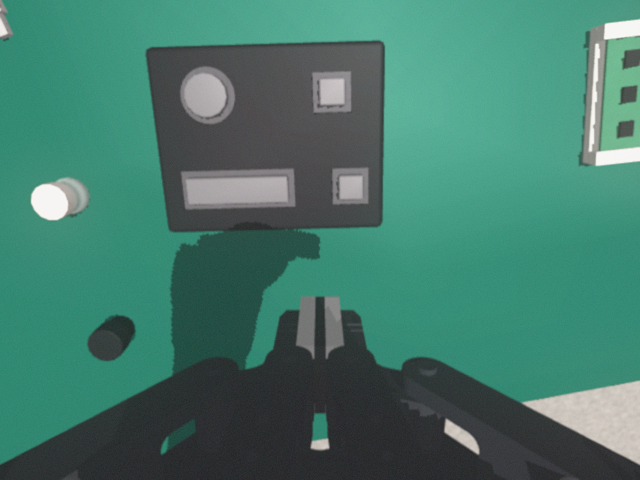

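The wrist view shows the keypad upright and clear: round key at (205,95), bar at (238,190), squares at (332,92) and (351,187). The arm goes over the lamp box next.

Call:
drive_tool([
  [-1, -13, -46, 0, 4],
  [-1, -26, -92, 0, 4],
  [-1, -40, -138, 0, 4],
  [-1, -54, -184, 0, 4],
  [-1, -68, -230, 0, 4],
  [-1, -82, -276, 0, 4],
  [-1, -95, -322, 0, 4],
  [-1, -108, -368, 0, 4],
  [-1, -122, -413, 0, 4],
  [-1, -122, -413, 0, 4],
  [-1, -122, -413, 0, 4],
  [-1, -122, -413, 0, 4],
])

```text
time_s: 3.5
tool_pos: [0.4835, 0.1905, 0.2812]
tool_rot: [[0.957, -0.29, 0.0], [-0.29, -0.957, -0.001], [0.001, 0.001, -1.0]]
force: [0.4, -0.8, -1.0]
width: -0.0002
finger_force: 0.0
```

Run:
```python
from h import *
np.set_printoptions(suppress=True)
p=eyes.read_camera("wrist"); np.savez("w2.npz",**p); cv2.imwrite("pics/w2.png",p["image"]); find(p)
for k in ("rocker","lamp_box"):
  r=models.regions_of(p,k)
  if r:
    m=r[0]["mask"]; print(k,r[0]["confidence"],r[0]["at"],m.sum())
    q=np.array([cloud(p,(u,v)) for v,u in np.argwhere(m)])
    if k=="lamp_box": q=q[abs(q[:,2]-.06)<.006]
    b=cv2.minAreaRect((q[:,:2]*1000).astype(np.float32)); print(b, cv2.boxPoints(b).tolist(), np.percentile(q[:,2],[2,50,98]))
```

```text
rocker_press [277. 102.] 0.74 [0.5708 0.1984 0.076 ] depth [0.5708 0.1985 0.0748]
square_key_far_top [488.9  51.6] 0.46 [0.5597 0.0256 0.05  ] depth [0.56   0.0208 0.0376]
square_key_far_top [308.1 124.4] 0.4 [0.5476 0.1812 0.05  ] depth [0.5478 0.1809 0.0615]
square_key_near_top [ 36.1 290.8] 0.67 [0.4775 0.47   0.05  ] depth [0.4682 0.5074 0.0036]
lamp_box [304.  124.9] 0.85 [0.5477 0.1866 0.    ] depth [0.5484 0.1841 0.0626]
rocker 0.85 [276.8, 125.4] 3779
((550.7218627929688, 197.39500427246094), (52.90353012084961, 65.2124252319336), 78.7840805053711) [[513.5933227539062, 177.7905731201172], [577.5602416992188, 165.10630798339844], [587.8504028320312, 216.9994354248047], [523.8834838867188, 229.68370056152344]] [0.06597106 0.06925256 0.07811585]
lamp_box 0.67 [302.4, 117.3] 32213
((548.6353759765625, 184.5375213623047), (130.39434814453125, 159.55853271484375), 77.70161437988281) [[456.79974365234375, 137.82972717285156], [612.6966552734375, 103.84330749511719], [640.4710083007812, 231.2453155517578], [484.5740966796875, 265.23175048828125]] [0.05719922 0.05931958 0.06280448]
```

View pics/w2.png

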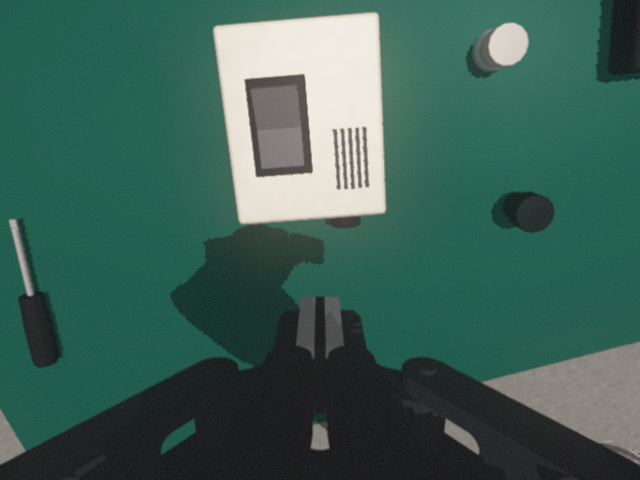

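The lamp box and rocker are in full view (rocker at (277,125), raised half at (277,102)). The box frame from depth puts its centre at (0.549,0.185), yaw -12.3°, which puts the press point at (0.573,0.199). The network agrees to about 2 mm.

Call:
drive_tool([
  [-1, 40, -17, 0, -4.5],
  [-1, 81, -34, 0, -4.5],
  [-1, 81, -34, 45, -4.5],
  [-1, 81, -34, 90, -4.5],
  [-1, 81, -34, 135, -4.5],
  [-1, 81, -34, 165, -4.5],
  [-1, 81, -34, 180, -4.5],
  [-1, 81, -34, 180, -4.5],
  [-1, 81, -34, 180, -4.5],
])

```text
time_s: 4.9
tool_pos: [0.5707, 0.2018, 0.1017]
tool_rot: [[0.977, -0.211, 0.001], [-0.211, -0.977, 0.0], [0.0, -0.0, -1.0]]
force: [-0.2, 0.2, 0.8]
width: -0.0002
finger_force: 0.0
```

Run:
```python
from h import *
p=eyes.read_camera("wrist"); cv2.imwrite("pics/w3.png",p["image"])
print(readout.get_obs()["force"])
```

```text
[0.49523323 0.57264581 0.46055143]
```

View pics/w3.png

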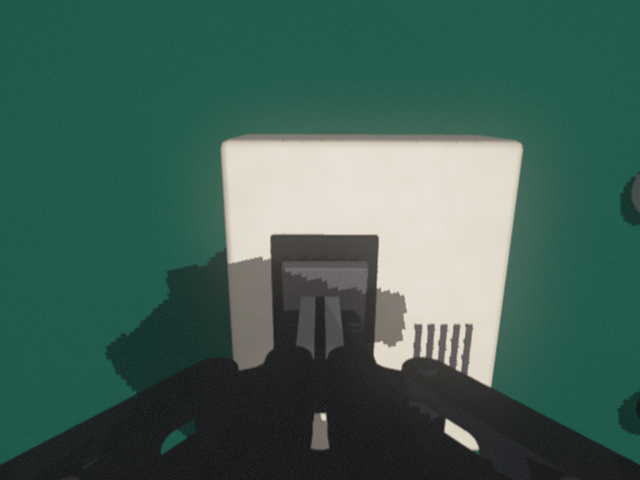

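The tip is above the raised half of the rocker, with the paddle spanning columns 283–369 and the tip at 320, about 2 mm off its middle line. I'll correct that and press in small steps.

Call:
drive_tool([
  [-1, 2, 2, 10, 0],
  [-1, 2, 2, 20, 0],
  [-1, 2, 2, 24, 0],
  [-1, 2, 2, 27, 0],
  [-1, 2, 2, 29, 0],
  [-1, 2, 2, 31, 0],
  [-1, 2, 2, 32.5, 0],
  [-1, 2, 2, 33.5, 0],
  [-1, 2, 2, 33.5, 0],
  [-1, 2, 2, 33.5, 0],
])

```text
time_s: 5.95
tool_pos: [0.5726, 0.1991, 0.0684]
tool_rot: [[0.977, -0.211, 0.002], [-0.211, -0.977, 0.0], [0.002, -0.0, -1.0]]
force: [1.5, -1.0, 4.3]
width: 0.0001
finger_force: 2.3
```

Force is rising near the level height, so I'll press on to a firm stop.

Call:
drive_tool([
  [-1, 0, 0, 1, 0],
  [-1, 0, 0, 2, 0],
  [-1, 0, 0, 2, 0],
  [-1, 0, 0, 2, 0],
])

```text
time_s: 6.35
tool_pos: [0.5726, 0.1991, 0.0682]
tool_rot: [[0.977, -0.211, 0.002], [-0.211, -0.977, -0.0], [0.002, -0.0, -1.0]]
force: [-0.7, -2.9, 13.7]
width: 0.0005
finger_force: 6.4
```

It reached a firm stop at 68 mm and 13.7 N. I'll lift, back off and check.

Call:
drive_tool([
  [-1, 0, 0, -20, 0],
  [-1, 0, 0, -60, 0],
  [-1, -20, 0, -100, 0],
  [-1, -50, 0, -140, 0],
  [-1, -85, 0, -180, 0],
  [-1, -85, 0, -210, 0],
  [-1, -85, 0, -210, 0],
  [-1, -85, 0, -210, 0],
])

```text
time_s: 7.15
tool_pos: [0.488, 0.2177, 0.2756]
tool_rot: [[0.978, -0.21, -0.001], [-0.21, -0.978, 0.0], [-0.001, -0.0, -1.0]]
force: [-0.4, 0.3, -1.0]
width: -0.0002
finger_force: 0.0
```

Run:
```python
from h import *
np.set_printoptions(suppress=True)
p=eyes.read_camera("wrist"); cv2.imwrite("pics/w4.png",p["image"][20:220,160:440])
o=readout.get_obs(); print(o["tool_pos"],o["force"])
H=np.array([.5529,.2041]); ax=np.array([.977,-.213])
m=models.regions_of(p,"rocker")[0]["mask"]
q=np.array([cloud(p,(u,v)) for v,u in np.argwhere(m)])
s=(q[:,:2]-H)@ax
for a in range(-36,37,6):
  k=abs(s-a/1000)<.003
  if k.sum(): print(a,np.median(q[k,2]).round(4))
```

```text
[0.48781491 0.21694046 0.27430586] [ 0.37426323 -0.10491555 -0.89503407]
-30 0.0781
-24 0.0771
-18 0.0748
-12 0.0726
-6 0.0705
0 0.0685
6 0.0679
12 0.0676
18 0.0673
24 0.0671
30 0.0667
```

View pics/w4.png

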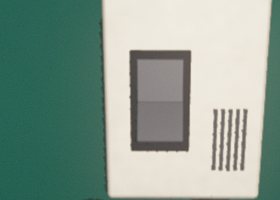

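The -x half now stands up and the pressed half slopes at -0.05 rad, so the rocker is fully on. The box did not move. From the wrist fix, the keypad is at (0.5706,-0.2039), yaw -12.5°, with the round key at (0.6205,-0.1636) and the bar at (0.538,-0.166). The round key is next.

Call:
drive_tool([
  [-1, 25, 41, 0, 0],
  [-1, 50, 82, 0, 0],
  [-1, 75, 123, 0, 0],
  [-1, 100, 164, 0, 0],
  [-1, 125, 205, 0, 0],
  [-1, 150, 246, 0, 0],
  [-1, 175, 288, 0, 0],
  [-1, 209, 344, 0, 0],
  [-1, 209, 344, 40, 0],
  [-1, 209, 344, 85, 0],
  [-1, 209, 344, 130, 0],
  [-1, 209, 344, 170, 0],
])

```text
time_s: 8.45
tool_pos: [0.6179, -0.1633, 0.1006]
tool_rot: [[0.977, -0.212, -0.006], [-0.212, -0.977, 0.002], [-0.006, -0.001, -1.0]]
force: [0.7, 0.4, -0.2]
width: -0.0002
finger_force: 0.0
```

Call:
drive_tool([
  [-1, 0, 0, 10, 0],
  [-1, 0, 0, 20, 0],
  [-1, 0, 0, 20, 0],
  [-1, 0, 0, 20, 0],
])

```text
time_s: 8.85
tool_pos: [0.622, -0.1635, 0.0878]
tool_rot: [[0.977, -0.211, 0.004], [-0.211, -0.977, -0.001], [0.004, -0.0, -1.0]]
force: [1.2, 0.3, 0.4]
width: -0.0001
finger_force: 0.0
```

Run:
```python
from h import *
np.set_printoptions(suppress=True)
p=eyes.read_camera("wrist"); cv2.imwrite("pics/w5.png",p["image"])
o=readout.get_obs(); print(o["tool_pos"],o["force"]); find(p)
```

```text
[ 0.62219462 -0.16356268  0.08820031] [-0.41352529 -0.24519462  0.37330591]
round_key_top [320.5 289.1] 0.69 [ 0.6186 -0.163   0.05  ] depth [ 0.6181 -0.1629  0.0488]
square_key_far_top [551.2 288.1] 0.7 [ 0.5972 -0.2647  0.05  ] depth [ 0.5972 -0.2647  0.0501]
square_key_near_top [562.5 435. ] 0.63 [ 0.5158 -0.2654  0.05  ] depth [ 0.6229 -0.2124  0.1595]
keypad [402.5 317.4] 0.77 [ 0.5706 -0.2021  0.    ] depth [ 0.5912 -0.198   0.039 ]
```

View pics/w5.png

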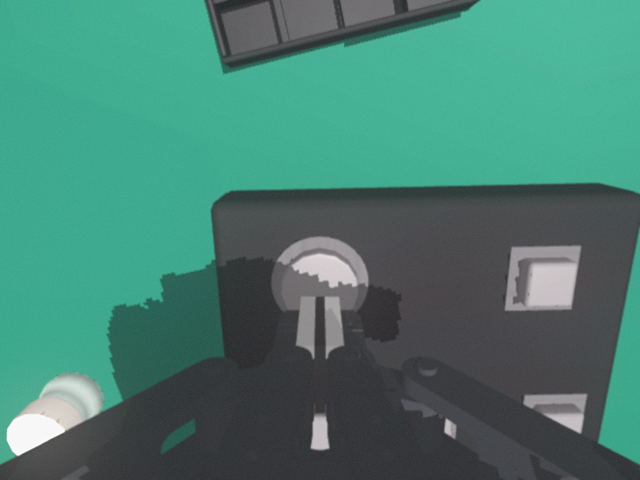

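The tip at (320,300) is centred on the round key. Now the press.

Call:
drive_tool([
  [-1, -1.5, 0, 15, 0],
  [-1, -1.5, 0, 28, 0],
  [-1, -1.5, 0, 35, 0],
  [-1, -1.5, 0, 39, 0],
  [-1, -1.5, 0, 42, 0],
  [-1, -1.5, 0, 43.5, 0],
  [-1, -1.5, 0, 45, 0],
  [-1, -1.5, 0, 45, 0],
  [-1, -1.5, 0, 45, 0],
])

```text
time_s: 10.15
tool_pos: [0.6178, -0.1628, 0.0449]
tool_rot: [[0.977, -0.211, -0.002], [-0.211, -0.977, -0.0], [-0.002, 0.001, -1.0]]
force: [-10.2, 2.4, 18.6]
width: 0.0
finger_force: 9.5
```

The key is down at its stop (44.9 mm, 18.6 N). I'll hold one more row, lift, and move over to the bar.

Call:
drive_tool([
  [-1, 0, 0, 0, 0],
  [-1, 0, 0, -10, 0],
  [-1, 0, 0, -25, 0],
  [-1, 0, 0, -40, 0],
  [-1, -30, 7, -45, 0],
  [-1, -79, 20, -45, 0],
  [-1, -79, 20, -45, 0],
  [-1, -79, 20, -45, 0],
  [-1, -79, 20, -45, 0],
])

```text
time_s: 11.05
tool_pos: [0.5399, -0.1661, 0.0872]
tool_rot: [[0.977, -0.211, 0.004], [-0.211, -0.977, -0.001], [0.004, -0.0, -1.0]]
force: [0.1, 0.2, -0.8]
width: 0.0001
finger_force: 0.0
```

Run:
```python
from h import *
np.set_printoptions(suppress=True)
p=eyes.read_camera("wrist"); cv2.imwrite("pics/w6.png",p["image"])
o=readout.get_obs(); print(o["time_s"],o["tool_pos"],o["force"]); find(p)
```

```text
11.1 [ 0.54017584 -0.16593668  0.08713238] [ 0.36821578 -0.75606148 -0.52480083]
round_key_top [271.4 102. ] 0.83 [ 0.619  -0.1633  0.05  ] depth [ 0.6191 -0.1632  0.0488]
bar_key_top [321.3 290.9] 0.82 [ 0.5357 -0.1658  0.05  ] depth [ 0.5358 -0.1658  0.05  ]
bar_key_top [547.9 285. ] 0.67 [ 0.5172 -0.2657  0.05  ] depth [ 0.5162 -0.2665  0.0482]
square_key_far_top [536.  100.9] 0.71 [ 0.5974 -0.2662  0.05  ] depth [ 0.5973 -0.2667  0.049 ]
square_key_near_top [544.6 286.4] 0.57 [ 0.5168 -0.2642  0.05  ] depth [ 0.5161 -0.2648  0.0486]
keypad [376.2 184.1] 0.8 [ 0.5692 -0.2031  0.    ] depth [ 0.5762 -0.1993  0.0395]
```

View pics/w6.png

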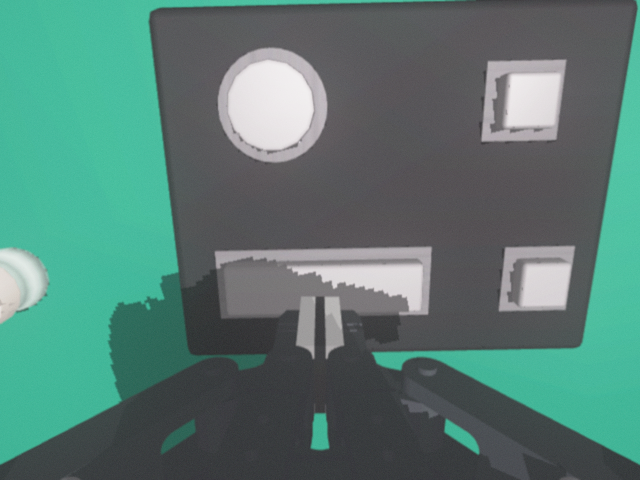

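The round key at (271,102) is up again and the keypad has not moved. The tip at (320,300) is over the middle of the bar. I'll shift 2.5 mm back and press.

Call:
drive_tool([
  [-1, -2.5, 0, 15, 0],
  [-1, -2.5, 0, 27, 0],
  [-1, -2.5, 0, 34, 0],
  [-1, -2.5, 0, 38, 0],
  [-1, -2.5, 0, 41, 0],
  [-1, -2.5, 0, 42.5, 0],
  [-1, -2.5, 0, 43.5, 0],
  [-1, -2.5, 0, 43.5, 0],
  [-1, -2.5, 0, 43.5, 0],
])

```text
time_s: 12.35
tool_pos: [0.5343, -0.1651, 0.0449]
tool_rot: [[0.977, -0.211, -0.002], [-0.211, -0.977, -0.0], [-0.001, 0.001, -1.0]]
force: [-7.5, 2.1, 16.6]
width: -0.0
finger_force: 7.8
```

Call:
drive_tool([
  [-1, 0, 0, 0, 0],
  [-1, 0, 0, -10, 0],
  [-1, 0, 0, -30, 0],
  [-1, 0, 0, -70, 0],
  [-1, -20, 0, -110, 0],
  [-1, -40, 0, -150, 0],
  [-1, -40, 0, -190, 0],
  [-1, -40, 0, -220, 0],
  [-1, -40, 0, -220, 0],
  [-1, -40, 0, -220, 0],
])

```text
time_s: 13.35
tool_pos: [0.4966, -0.157, 0.2631]
tool_rot: [[0.977, -0.211, 0.002], [-0.211, -0.977, -0.001], [0.003, 0.0, -1.0]]
force: [0.7, 0.0, -0.4]
width: -0.0001
finger_force: 0.0
```

Run:
```python
from h import *
np.set_printoptions(suppress=True)
p=eyes.read_camera("wrist"); o=readout.get_obs(); print(o["time_s"],o["tool_pos"],o["force"]); find(p)
t=eyes.read_camera("top"); cv2.imwrite("pics/top2.png",np.hstack([p["image"],t["image"]])[::2,::2])
```

```text
13.4 [ 0.49572491 -0.1567952   0.26171312] [-0.79220157 -0.38550532 -0.49077512]
round_key_top [292.1  45.5] 0.7 [ 0.6212 -0.1622  0.05  ] depth [ 0.6213 -0.1621  0.0493]
round_key_top [354.4 104.7] 0.17 [ 0.569  -0.2004  0.05  ] depth [ 0.5691 -0.2014  0.038 ]
bar_key_top [318.6 157.2] 0.82 [ 0.535  -0.1642  0.05  ] depth [ 0.5349 -0.1642  0.0489]
square_key_far_top [431.8  47. ] 0.85 [ 0.5978 -0.2659  0.05  ] depth [ 0.5979 -0.266   0.0498]
square_key_far_top [295.1  47.7] 0.31 [ 0.6192 -0.164   0.05  ] depth [ 0.6193 -0.164   0.0494]
square_key_near_top [444.1 151.9] 0.71 [ 0.5178 -0.2648  0.05  ] depth [ 0.5665 -0.1718  0.4051]
keypad [355.6 103.7] 0.87 [ 0.57   -0.2057  0.    ] depth [ 0.5696 -0.2024  0.0395]
```

View pics/top2.png

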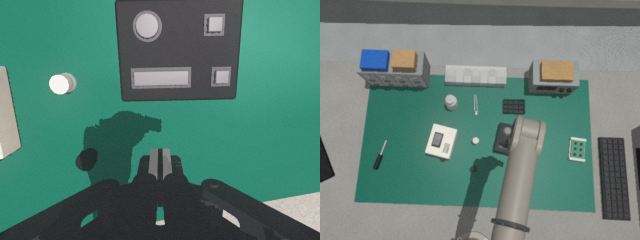

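All four keys are up, nothing on the bench has shifted, and the arm is clear. Handing in.

```bash
python3 -c "
from plant import arm; print(arm.sign_off())"
```

```text
the job is handed in; nothing more can be done
None
```

The job is handed in after about 13.4 s of the 48 s allowed (no verdict came back): lamp on, then the round key and the bar key each pressed to their stops in that order, all keys back up, and nothing visibly moved on the bench.

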